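Walk the bench scale up to its fence

ROBOT

A 7-joint arm with a two-finger parallel gripper is mounted at the origin on the work surface. World frame = base frame: x ahead of the robot, y to its left, z up, the work surface at z = 0. Lengths are in m, angles in rad, forces in N, time in s.
With the tool pointing down it reaches from about 0.425 to 0.925 m from the base axis. Payload 6.8 kg.
Tool frame: the origin (TCP) lies midway between the tips of the shut fingers; the grasp point (between the pads) lies 19 mm behind it; z points along the fingers, y is the line along which they close (so a half turn about z gives the same grasp; the last joint's range is limited). The gripper opens to 85 mm and grips with 20 to 120 N. Pads are 22 mm wide; open, the fingers measure 114 mm over their backs; the gripper's body (76 mm by 85 mm) begins 54 mm behind the grasp point. The pads swing forward as they close: fully open they stand 13 mm farther back than shut.
Start: joints at [-0.108, 0.477, 0.022, 1.555, -0.011, 1.109, -0.083], TCP at [0.675, 0, 0.231] pointing down, gripper open.
Joint ranges: [-2.96, 2.96], [-0.34, 2.1], [-1.41, 1.46], [0.24, 2.44], [-1.37, 4.51], [0.17, 1.92], [-2.96, 2.96]. Speed limits (rad/s): [2.39, 2.39, 3.14, 3.14, 3.14, 3.14, 3.14].

INTERFACE

Orientations are given as a rotation vector (axis times angle).
In Python, from bench import r gives the robot as it stands. The module is installed in compiled form; this text tells all that it offers.
- The arm moves only by the tool apply_moves, never from a script. Its argument "rows" is a list of rows, each a list of 6 numbers: the shift along the tool's x, y, z scaled (see below), then the turn, a rotation vector about the tool's x, y, z scaled (see below). A call has 1 to 5 rows; each row is the pose to reach, as a shift and turn from the pose commanded when the call began, along the tool's axes at that moment; what a row does not reach only later rows make up. The controller multiplies each number of a shift by 0.25 m and each number of a turn by 90 degrees. A row lasts 1/8 s, in which the tool goes at most 62.5 mm and 10.7 degrees, less where a joint would pass 70% of its speed; a pose out of reach is approached as far as the arm can. A call with a number of a shift or a turn outside -1 to 1 is refused whole. A call with a gripper value outside its range is refused whole. "claw" is the opening, from 0 (shut) to 1 (fully open), set as the call begins (left out, the last holds). The fingers move at their own pace and stop on an object; "newtons" is the grip in N (left out, the last holds). Time passes only in rows, so rows that repeat a pose let the fingers close. It gives the time, the measured TCP pose, the force, the opening and the grip force at its end, in the units of the state.
- r.get_obs(): the state, without advancing time (a new reading comes with each control period).
- r.grab_frame(name): name is "scene" or "side" or "wrist"; returns a dict with "pixels" (480x640x3 uint8, red, green, blue), "intrinsics" (3x3 intrinsics, pixels), "eye" and "attitude" of the camera in the world. Camera axes: x right, y up, looking along -z (the intrinsics and any distortion apply to the point x, -y, -z); pixel columns grow to the right and rows downward; lengths in m; the calibration is good to about 2 mm. A picture is of the moment at which its call begins. There is no depth.
- r.hand_in(): hands the job in; it is judged then, once.
Trained networks look in a picture, given as the dict that the camera call returned (one of the last four; its "shot" number tells which), for a name from the list of things; names that differ only in an ending like _2 or _b are one class to them, and where a whole thing is asked for, a point or a joint stands for the part that bears it (a point fixed in the world has none). Each returns a list of dicts, best first, with "conf" (0 to 1); they miss things now and then, are a little off and sometimes report something else, mostly with a low value. They report only what shows in the picture. A call takes as long as a camera call. They do not tell look-alikes from the thing itself.
- r.search_frame(picture, thing): "rect" ([left, top, width, height] in pixels, round what is visible of it).
- r.outline_of(picture, thing): "pixels" (480x640 bool, what is visible of it) and "rect" ([left, top, width, height] in pixels, round what is visible of it).
- r.landmark_of(picture, thing): "point" ([column, row] in pixels: a listed point, or the origin of a listed thing).
The state is a dict: "clock": time; "joints": joint angles; "qvel": joint speeds; "tau": joint torques, N m; "tcp_pos": TCP position; "orientation": TCP orientation; "contact_force": force on the tool from outside, world axes, zero at the start; "moment": the same for the moment, N m; "grip_width": finger opening in m; "gripper_force": force on a finger pad.
Only numpy, scipy, OpenCV 4.12 (cv2) and the standard library are available. Lean on these libraries where they do the work, as an engineer would, in place of code of your own. Each camera call takes 0.05 s, during which the arm holds its last target. There are 200 camera calls.

TASK

Move the bench scale up to the steel fence: first lift the handled dosing can off it and set it down gently in the middle of the round rubber mat beside it. Then creep the empty scale forward by pushing its near face alternately to the left and right of the display, never pressing the display and never letting the scale slew more than about 25 degrees from square with the fence, until its whole far edge is flush against the fence. Finally set the can gently back in the middle of the scale's platform, keeping it upright throughout and leaving the black lamp, the wand and the tape roll where they are.

Things in the scene. Friction and masses are not known exactly. Their poses are not given: they have to be found in the camera images.
- can: Closed stainless dosing can (about 0.6 kg), 90 mm diameter, 102 mm high, with a rigid fixed arched bail handle of 12 mm dark round bar over it and a short spout on its +x side reaching 68 mm from the axis. Starts standing on the scale. Origin: centre of its underside; z up; the handle spans along its y axis.
- can_handle (a point): Middle of the can handle's top bar, 165 mm above the can's underside. The bar (12 mm thick) is straight and level for 66 mm along the can's y axis; 57 mm of free space between it and the lid below. Same axes as the can.
- scale: Loose, heavy (1.6 to 2.5 kg) flat-based bench scale, a grey block with a flat bare aluminium platform as its whole top: 150 mm (its x) by 210 mm (its y) by 50 mm high. Origin: centre of its underside; x points from its near face (display side) to its far edge, y left, z up. It slides on its base with about 10 to 20 N; pushed near one corner it also turns, about a point somewhat beyond its middle on the other side.
- display: Black display unit fixed in the middle of the scale's near face: sticks out 40 mm towards the robot, 70 mm wide, its top 39 mm above the bench. Origin: middle of its back, on the scale's near face, 5 mm above the bench. The bare near face either side of it is 70 mm wide.
- far_left (a point): The scale's far left vertical edge (scale x = +75 mm, y = +105 mm), 20 mm above the bench.
- far_right (a point): The scale's far right vertical edge (scale x = +75 mm, y = -105 mm), 20 mm above the bench.
- fence: Fixed dark steel angle fence beyond the scale, 520 mm long, 40 mm high. Origin: middle of its near face at bench level; its x axis points away from the robot, square to that face, y along it. The scale is home when its far edge lies against this face.
- mat: Round black rubber mat fixed on the bench to the left or right of the scale, 176 mm diameter, 4 mm thick. Origin: centre of its underside, at bench level.
- lamp: Bystander: black upright inspection lamp, 50 x 56 x 140 mm, on the other side of the scale from the mat. Origin: centre of its underside.
- wand: Bystander: cleaning wand with black handle and green sponge-shaped head, 235 mm long, lying on the right. Origin: at bench level, near its middle; x along it towards the head.
- tape: Bystander: roll of brown tape lying flat on the left, 100 mm diameter, 45 mm high. Origin: centre of its underside.
There are look-alikes about, which are no part of the job. Leave any blue or pink look-alike of the can alone.

How it is judged:
By the outcome, as a careful person would: the job done as asked, in the order asked, and still so for the second after the job is handed in, with the robot touching nothing.
It also fails if it takes over 72 s, if anything falls off the work surface, if the arm or the gripper's body presses on something with over 40 N, if the wrist force passes 120 N, or if a joint passes its speed limit or range.

## Working session

There is one attempt and no reset: what is moved stays moved. The work goes in short steps, Python scripts to look and compute and a tool call to move; the robot and the scene stay as the last step left them, time stands still between calls to the robot, and variables do not carry over. Pictures are saved under pics/ and viewed, at most 13 in all, crops included, and the job is handed in when it is done.

Besides the shell and the picture viewer there is one more tool, called after "Request:" as name(argument=value, ...) on one line, values as JSON. apply_moves: Moves the arm, as the interface text tells. Its arguments: {"type":"object","properties":{"rows":{"type":"array","items":{"type":"array","items":{"type":"number"}}},"claw":{"type":"number"},"newtons":{"type":"number"}},"required":["rows"]}

```bash
mkdir -p pics; cat > h.py <<'E'
import numpy as np, cv2
from scipy.spatial.transform import Rotation as R
from bench import r
def att(f):
    a=np.array(f['attitude'],float)
    return a if a.shape==(3,3) else (R.from_rotvec(a).as_matrix() if a.size==3 else R.from_quat(a).as_matrix())
def ray(f,p):
    K=np.array(f['intrinsics']); d=np.linalg.inv(K)@[p[0],p[1],1]
    return np.array(f['eye']),att(f)@(d*[1,-1,-1])
def atz(f,p,z):
    o,d=ray(f,p); return o+d*(z-o[2])/d[2]
def proj(f,X):
    c=att(f).T@(np.array(X)-f['eye'])*[1,-1,-1]; q=np.array(f['intrinsics'])@c; return q[:2]/q[2]
def tri(rs):
    A=0;b=0
    for o,d in rs:
        d=d/np.linalg.norm(d);P=np.eye(3)-np.outer(d,d);A=A+P;b=b+P@o
    return np.linalg.solve(A,b)
def save(f,n): cv2.imwrite('pics/'+n,f['pixels'][:,:,::-1])
E
python3 - <<'E'
from h import *
np.set_printoptions(precision=3,suppress=True)
o=r.get_obs();print(o)
for n in['scene','side']:
    f=r.grab_frame(n);save(f,n+'0.png');print(n,f['eye'],f['attitude'],f['intrinsics'],[k for k in f])
    for t,z in[('can',.05),('can_handle',.215),('scale',0),('display',.005),('far_left',.02),('far_right',.02),('fence',0),('mat',0),('lamp',0),('wand',0),('tape',0)]:
        for l in r.landmark_of(f,t)[:3]: print(t,round(l['conf'],2),np.array(l['point']),atz(f,l['point'],z))
E
```

```text
{'clock': 0.0, 'joints': array([-0.108,  0.478,  0.022,  1.556, -0.011,  1.109, -0.083]), 'qvel': array([-0.   , -0.001,  0.001, -0.   , -0.   , -0.   ,  0.003]), 'tau': array([ -0.001, -59.644,   1.608, -28.119,   0.012,   0.009,   0.   ]), 'tcp_pos': array([ 0.674, -0.   ,  0.23 ]), 'orientation': array([-2.221, -2.221,  0.002]), 'contact_force': array([-0.273,  0.155, -0.11 ]), 'moment': array([ 0.025,  0.017, -0.057]), 'gripper_force': 0.0, 'grip_width': 0.08527176476107254}
scene [1.702 0.25  0.956] [0.695 0.869 1.583] [[542.033   0.    317.724]
 [  0.    542.033 242.463]
 [  0.      0.      1.   ]] ['pixels', 'intrinsics', 'eye', 'attitude', 'shot']
can_handle 0.67 [299.6 209.7] [ 0.451 -0.047  0.215]
can_handle 0.64 [354.5 213.9] [0.452 0.104 0.215]
can_handle 0.63 [306.  232.3] [ 0.561 -0.006  0.215]
scale 0.87 [307.5 301.9] [ 0.579 -0.006  0.   ]
scale 0.5 [487.3 302.2] [ 0.504  0.477 -0.   ]
display 0.62 [316.3 281.3] [0.491 0.003 0.005]
far_left 0.82 [340.2 318.7] [0.656 0.096 0.02 ]
far_right 0.78 [265.6 304.3] [ 0.63  -0.109  0.02 ]
fence 0.87 [294.9 331.8] [ 0.701 -0.01
[... 432 characters left out ...]
396.5 300.2] [ 0.329 -0.018  0.05 ]
can 0.7 [352.9 331.4] [0.325 0.132 0.05 ]
can_handle 0.89 [320.5 203.9] [ 0.579 -0.012  0.215]
can_handle 0.71 [403.4 244.7] [ 0.312 -0.008  0.215]
can_handle 0.7 [346.7 267.7] [0.337 0.139 0.215]
scale 0.85 [321.4 276.8] [ 0.575 -0.004  0.   ]
scale 0.24 [272.5 273.3] [0.681 0.079 0.   ]
display 0.56 [334.5 287.9] [0.51  0.01  0.005]
far_left 0.84 [271.2 273.6] [0.659 0.099 0.02 ]
far_right 0.66 [440.7 224.3] [ 0.499 -0.429  0.02 ]
fence 0.89 [290.4 258. ] [ 0.705 -0.004  0.   ]
mat 0.61 [232.8 321.8] [0.589 0.271 0.   ]
mat 0.39 [393.4 253.5] [ 0.514 -0.227  0.   ]
wand 0.74 [437.  223.3] [ 0.53  -0.456  0.   ]
tape 0.93 [171.2 378.9] [0.528 0.468 0.   ]
```

View pics/scene0.png

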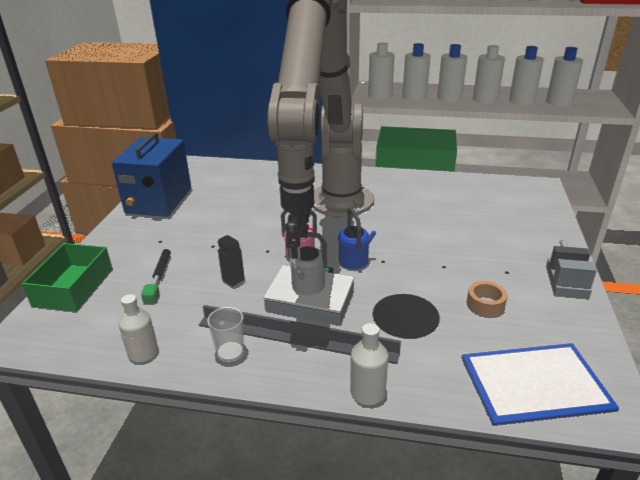

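View pics/side0.png

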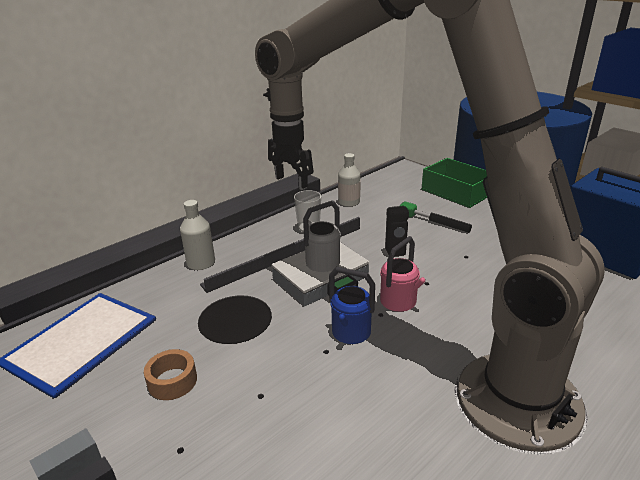

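The grey can stands on the scale at side (323,245). Its look-alikes are the blue one at (351,315) and the pink one at (399,285). The mat is at (235,320), the lamp at (396,230) and the fence runs from (205,285) to (358,228). I choose the grey can, since it is the steel one on the scale. Next I'll rise, move back above it and look from close by.

Request:
apply_moves(rows=[[0, 0, -0.25, 0, 0, 0], [0, -0.2, -0.48, 0, 0, 0], [0, -0.4, -0.64, 0, 0, 0], [0, -0.4, -0.64, 0, 0, 0]], claw=1)

```text
clock: 1.7
tcp_pos: [0.5742, -0.0001, 0.3953]
orientation: [2.219, 2.219, 0.007]
contact_force: [1.1, -0.6, 0.0]
grip_width: 0.0854
gripper_force: 0.0
```

```bash
python3 - <<'E'
from h import *
np.set_printoptions(precision=3,suppress=True)
o=r.get_obs();print(o['clock'],o['tcp_pos'],o['orientation'])
f=r.grab_frame('wrist');save(f,'w1.png');print(f['eye'],att(f))
for t,z in[('can',.05),('can_handle',.215),('scale',0),('display',.005),('far_left',.02),('far_right',.02),('fence',0),('mat',0),('lamp',0)]:
    for l in r.landmark_of(f,t)[:2]: print(t,round(l['conf'],2),np.array(l['point']),atz(f,l['point'],z))
for n,px in[('scene',[(398,356),(201,325)]),('side',[(208,291),(360,235)])]:
    g=r.grab_frame(n)
    for m in r.outline_of(g,'fence')[:1]:
        p=m['pixels'];print(n,m['conf'],m['rect'])
        for e in(np.array([1,.3]),np.array([1,-.4])):
            v,u=np.nonzero(p);
            for s in(1,-1):
                i=np.argmax(s*(u));
            
        ys,xs=np.nonzero(p)
        # top edge / bottom edge per column
        c=[(x,ys[xs==x].min(),ys[xs==x].max()) for x in range(xs.min()+3,xs.max()-2,8)]
        print(np.array([np.r_[x,a,b,atz(g,(x,a),.04)[:2],atz(g,(x,b),0)[:2]] for x,a,b in c]))
    for l in r.landmark_of(g,'can_handle')[:1]:print(l['point'],atz(g,l['point'],.215))
E
```

```text
1.7 [ 0.574 -0.     0.395] [2.219 2.219 0.007]
[0.573 0.068 0.539] [[ 1.     0.003 -0.007]
 [-0.001  0.963  0.269]
 [ 0.007 -0.269  0.963]]
can 0.93 [317.3 200.1] [ 0.572 -0.007  0.05 ]
can 0.91 [176.7 121.2] [0.394 0.094 0.05 ]
can_handle 0.98 [131.9 279.6] [ 0.397 -0.057  0.215]
can_handle 0.78 [311.4 226.7] [ 0.567 -0.006  0.215]
scale 0.35 [318.  198.4] [ 0.573 -0.012  0.   ]
display 0.8 [267.7 187. ] [0.5   0.005 0.005]
far_left 0.61 [383.  123.4] [0.662 0.093 0.02 ]
far_left 0.3 [317.7 202.5] [ 0.573 -0.015  0.02 ]
far_right 0.83 [362.1 268.5] [ 0.64  -0.116  0.02 ]
fence 0.66 [411.2 192. ] [ 0.712 -0.003  0.   ]
lamp 0.91 [282.7 335.6] [ 0.514 -0.24   0.   ]
scene 0.68 [285.3, 228.4, 42.4, 64.2]
[[290.    233.    265.      0.303  -0.116   0.418  -0.092]
 [298.    230.    292.      0.282  -0.095   0.541  -0.041]
 [306.    231.    293.      0.284  -0.068   0.542  -0.018]
 [314.    233.    293.      0.292  -0.041   0.538   0.005]
 [322.    237.    288.      0.311  -0.012   0.513   0.023]]
[307.6, 232.8] [ 0.563 -0.002  0.215]
side 0.92 [202.1, 221.4, 157.0, 70.4]Traceback (most recent call last):
  File "<stdin>", line 18, in <module>
    return umr_minimum(a, axis, None, out, keepdims, initial, where)
ValueError: zero-size array to reduction operation minimum which has no identity
```

View pics/w1.png

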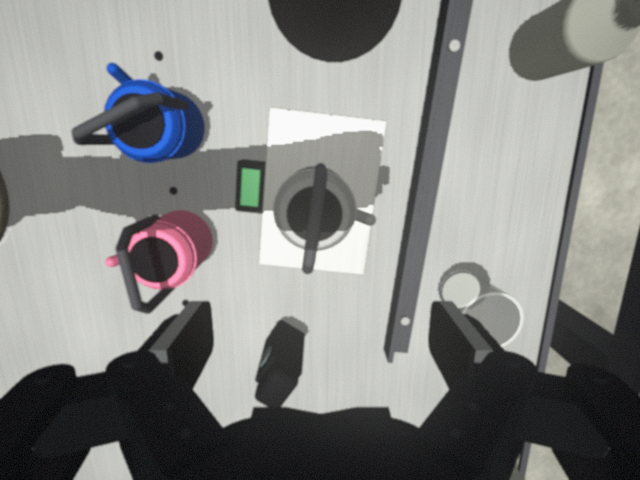

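The wrist view shows the grey can at (315,208) with its bar from (320,168) to (308,268). The scale's top corners are (270,108), (386,121), (363,274) and (260,263). The fence's near edge runs from (443,0) to (387,357), and the display is at (250,187).

```bash
python3 - <<'E'
from h import *
np.set_printoptions(precision=4,suppress=True)
f=r.grab_frame('wrist')
for n,p,z in[('NL',(270,108),.05),('FL',(386,121),.05),('FR',(363,274),.05),('NR',(260,263),.05),('fA',(443,0),.0),('fB',(387,357),.0),('bar1',(320,175),.215),('bar2',(311,262),.215)]: print(n,atz(f,p,z))
g=cv2.cvtColor(f['pixels'],cv2.COLOR_RGB2GRAY).astype(int)
for v in range(10,350,40):
    row=g[v,380:480]; d=np.diff(row); e=380+np.argmin(d); e2=380+np.argmax(d); print(v,e,e2,atz(f,(e+.5,v),0)[:2])
K=r.grab_frame('side'); m=r.outline_of(K,'fence')[0]['pixels']
ys,xs=np.nonzero(m)
for x in range(208,355,12):
    q=ys[xs==x]
    if len(q): print(x,atz(K,(x,q.min()),.04)[:2],atz(K,(x,q.max()),0)[:2])
print([ (k['conf'],k['point'],atz(K,k['point'],.004)) for k in r.landmark_of(K,'mat')])
s=r.outline_of(K,'mat')[0]['pixels'];print(atz(K,np.argwhere(s).mean(0)[::-1],.004))
E
```

```text
NL [0.5123 0.1094 0.05  ]
FL [0.6585 0.0938 0.05  ]
FR [ 0.6357 -0.112   0.05  ]
NR [ 0.4904 -0.0954  0.05  ]
fA [0.7334 0.2442 0.    ]
fB [ 0.6867 -0.2785  0.    ]
bar1 [0.575  0.0407 0.215 ]
bar2 [ 0.5666 -0.0387  0.215 ]
10 441 400 [0.7325 0.2328]
50 435 466 [0.7287 0.186 ]
90 428 458 [0.7233 0.1366]
130 421 451 [0.7176 0.0845]
170 414 443 [0.7116 0.0292]
210 408 435 [ 0.7067 -0.0293]
250 401 428 [ 0.6999 -0.0915]
290 394 421 [ 0.6928 -0.1576]
330 428 413 [ 0.7523 -0.2283]
208 [0.7383 0.2403] [0.7406 0.2456]
220 [0.7316 0.2084] [0.7332 0.2135]
232 [0.7286 0.1731] [0.7257 0.1807]
244 [0.7295 0.134 ] [0.7257 0.1418]
256 [0.7224 0.0994] [0.7218 0.1045]
268 [0.7192 0.061 ] [0.7178 0.0662]
280 [0.7158 0.0215] [0.7257 0.0171]
292 [ 0.7082 -0.0157] [ 0.7175 -0.0205]
304 [ 0.6842 -0.0396] [ 0.7132 -0.0626]
340 [ 0.6889 -0.1863] [ 0.7213 -0.2177]
352 [ 0.6848 -0.2333] [ 0.6905 -0.2394]
[(0.87, [232.8, 319.5], array([0.5917, 0.269 , 0.004 ]))]
[0.5898 0.2658 0.004 ]
```

Request:
apply_moves(rows=[[0, -0.01, 0.24, 0, 0, 0.067], [0, -0.01, 0.46, 0, 0, 0.067], [0, -0.01, 0.66, 0, 0, 0.067], [0, -0.01, 0.8, 0, 0, 0.067], [0, -0.01, 0.8, 0, 0, 0.067]])

```text
clock: 3.32
tcp_pos: [0.5706, -0.0001, 0.1889]
orientation: [-2.333, -2.099, 0.007]
contact_force: [0.2, 0.0, 0.2]
grip_width: 0.0853
gripper_force: 0.0
```

```bash
python3 - <<'E'
from h import *
np.set_printoptions(precision=4,suppress=True)
o=r.get_obs();print(o['clock'],o['tcp_pos'],o['orientation'],o['contact_force'])
f=r.grab_frame('wrist');save(f,'w2.png')
print(proj(f,[.571,.001,.215]),[(l['conf'],l['point'],atz(f,l['point'],.215)) for l in r.landmark_of(f,'can_handle')[:2]])
E
```

```text
3.325 [ 0.5706 -0.0001  0.1889] [-2.3325 -2.0995  0.0071] [0.1773 0.0258 0.2004]
[320.7471 335.5666] [(0.84, [314.4, 350.5], array([ 0.5681, -0.0048,  0.215 ])), (0.69, [472.2, 209.4], array([0.6249, 0.0416, 0.215 ]))]
```

View pics/w2.png

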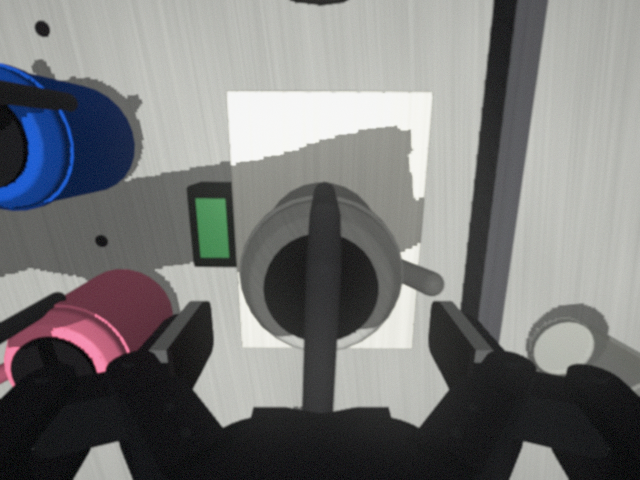

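The bar lies midway between the open fingers at column 320, with the display at (212,228). I'll close on it.

Request:
apply_moves(rows=[[0, 0, -0.02, 0, 0, 0], [0, 0, -0.02, 0, 0, 0], [0, 0, -0.02, 0, 0, 0], [0, 0, -0.02, 0, 0, 0], [0, 0, -0.02, 0, 0, 0]], claw=0, newtons=70)

```text
clock: 4.05
tcp_pos: [0.5723, -0.0002, 0.1967]
orientation: [-2.335, -2.101, 0.001]
contact_force: [-2.5, -0.5, 5.1]
grip_width: 0.0098
gripper_force: 68.1
```

Request:
apply_moves(rows=[[0, 0, -0.1, 0, 0, 0], [0, 0, -0.22, 0, 0, 0], [0.15, 0, -0.24, 0, 0, 0], [0.34, -0.02, -0.24, 0, 0, 0], [0.54, -0.02, -0.24, 0, 0, 0]])

```text
clock: 4.68
tcp_pos: [0.5804, 0.1355, 0.2547]
orientation: [-2.335, -2.1, 0.005]
contact_force: [1.9, -0.1, -6.9]
grip_width: 0.0097
gripper_force: 68.7
```

Request:
apply_moves(rows=[[0.2, -0.02, 0, 0, 0, 0], [0.4, -0.02, 0, 0, 0, 0], [0.5, -0.02, 0, 0, 0, 0], [0.53, -0.02, 0.1, 0, 0, 0], [0.53, -0.02, 0.15, 0, 0, 0]])

```text
clock: 5.3
tcp_pos: [0.5892, 0.2666, 0.2159]
orientation: [-2.334, -2.102, 0.008]
contact_force: [-0.5, -0.3, -6.1]
grip_width: 0.0101
gripper_force: 68.7
```

```bash
python3 - <<'E'
from h import *
np.set_printoptions(precision=4,suppress=True)
o=r.get_obs();print(o['clock'],o['tcp_pos'],o['orientation'],o['contact_force'],o['grip_width'])
f=r.grab_frame('wrist');save(f,'w3.png')
s=r.grab_frame('side');save(s,'s3.png')
c=r.grab_frame('scene')
for g in(f,s,c):
  for t in('mat',):
    for m in r.outline_of(g,t)[:2]: 
        p=m['pixels'];print(t,m['conf'],m['rect'],'lm',[(l['conf'],atz(g,l['point'],0)) for l in r.landmark_of(g,t)[:2]])
        cs,_=cv2.findContours(p.astype(np.uint8),0,1); q=max(cs,key=len)[:,0]; h=cv2.convexHull(q)[:,0]
        X=np.array([atz(g,k,.004)[:2] for k in q]); H=np.array([atz(g,k,.004)[:2] for k in h])
        A=np.c_[2*H,np.ones(len(H))];z=np.linalg.lstsq(A,(H**2).sum(1),rcond=None)[0];print('fit',z[:2],np.sqrt(z[2]+z[0]**2+z[1]**2))
E
```

```text
5.3 [0.5892 0.2666 0.2159] [-2.3336 -2.1018  0.0076] [-0.4726 -0.344  -6.081 ] 0.010055284919163307
mat 0.65 [240.6, 126.7, 176.1, 127.4] lm [(0.52, array([0.5721, 0.1196, 0.    ]))]
fit [0.5959 0.2608] 0.08744563305471806
mat 0.52 [238.5, 181.6, 195.3, 231.1] lm [(0.52, array([0.5721, 0.1196, 0.    ]))]
fit [0.5897 0.1629] 0.12294170820182206
mat 0.95 [195.6, 298.3, 76.2, 47.2] lm [(0.65, array([0.5962, 0.2668, 0.    ]))]
fit [0.5935 0.263 ] 0.08898246928570411
mat 0.38 [274.8, 239.8, 94.8, 65.3] lm [(0.65, array([0.5962, 0.2668, 0.    ]))]
fit [ 0.5965 -0.0218] 0.13777248347215384
mat 0.67 [139.9, 250.3, 30.8, 53.9] lm [(0.8, array([0.5951, 0.257 , 0.    ]))]
fit [ 0.5194 -0.4253] 0.12433872528876996
mat 0.65 [372.3, 295.3, 65.3, 46.3] lm [(0.8, array([0.5951, 0.257 , 0.    ]))]
fit [0.5955 0.2609] 0.08739788040860248
```

View pics/s3.png

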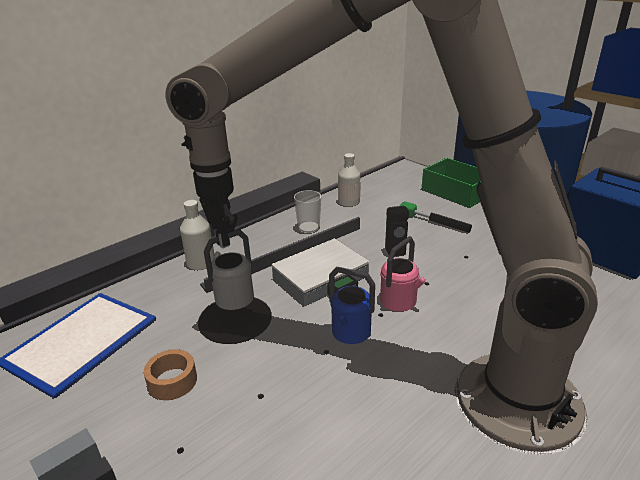

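The can hangs upright from the gripper over the mat, with its base at about side (233,300). The circle fits put the mat's centre at about (0.595, 0.261).

Request:
apply_moves(rows=[[-0.02, 0.026, 0.08, 0, 0, 0], [-0.02, 0.026, 0.15, 0, 0, 0], [-0.02, 0.026, 0.2, 0, 0, 0], [-0.02, 0.026, 0.23, 0, 0, 0], [-0.02, 0.026, 0.24, 0, 0, 0]])

```text
clock: 6.52
tcp_pos: [0.5964, 0.2616, 0.1582]
orientation: [-2.335, -2.102, 0.001]
contact_force: [-0.0, -0.1, -6.0]
grip_width: 0.0098
gripper_force: 68.7
```

Request:
apply_moves(rows=[[0, 0, 0.01, 0, 0, 0], [0, 0, 0.018, 0, 0, 0], [0, 0, 0.024, 0, 0, 0], [0, 0, 0.028, 0, 0, 0], [0, 0, 0.028, 0, 0, 0]])

```text
clock: 7.15
tcp_pos: [0.5966, 0.2614, 0.1518]
orientation: [-2.335, -2.101, 0.0]
contact_force: [-0.7, -0.3, -6.2]
grip_width: 0.0096
gripper_force: 68.7
```

Request:
apply_moves(rows=[[0, 0, 0.003, 0, 0, 0], [0, 0, 0.006, 0, 0, 0], [0, 0, 0.008, 0, 0, 0], [0, 0, 0.01, 0, 0, 0], [0, 0, 0.01, 0, 0, 0]])

```text
clock: 7.78
tcp_pos: [0.5971, 0.2623, 0.1509]
orientation: [-2.335, -2.102, -0.003]
contact_force: [-2.9, -0.2, 6.0]
grip_width: 0.0096
gripper_force: 70.0
```

The can is standing, since the force has changed sign. I'll open and rise.

Request:
apply_moves(rows=[[0, 0, -0.004, 0, 0, 0], [0, 0, -0.004, 0, 0, 0], [0, 0, -0.004, 0, 0, 0], [0, 0, -0.004, 0, 0, 0], [0, 0, -0.004, 0, 0, 0]], claw=1)

```text
clock: 8.4
tcp_pos: [0.5967, 0.2614, 0.1502]
orientation: [2.335, 2.101, -0.0]
contact_force: [0.4, -0.2, 1.3]
grip_width: 0.0854
gripper_force: 0.0
```

Request:
apply_moves(rows=[[0, 0, -0.1, 0, 0, 0], [0, 0, -0.3, 0, 0, 0], [0, 0, -0.5, 0, 0, 0], [0, 0, -0.7, 0, 0, 0], [0, 0, -0.72, 0, 0, 0]])

```text
clock: 9.02
tcp_pos: [0.5984, 0.2623, 0.3352]
orientation: [2.334, 2.1, 0.013]
contact_force: [0.8, -0.2, -0.4]
grip_width: 0.0855
gripper_force: 0.0
```

```bash
python3 - <<'E'
from h import *
np.set_printoptions(precision=4,suppress=True)
o=r.get_obs();print(o['clock'],o['tcp_pos'],o['orientation'],o['contact_force'],o['grip_width'])
f=r.grab_frame('wrist');s=r.grab_frame('side');c=r.grab_frame('scene')
for g in(f,s,c):
  for t,z in(('can_handle',.169),('can',.055),('scale',0),('display',.005),('far_left',.02),('far_right',.02)):
    for l in r.landmark_of(g,t)[:3]: print(g['shot'],t,round(l['conf'],2),atz(g,l['point'],z)[:2])
# bright platform in the scene/side views -> corners at z=.05
for g in(f,s,c):
  for m in r.outline_of(g,'scale')[:1]:
    p=m['pixels'].astype(np.uint8);cs,_=cv2.findContours(p,0,1);h=cv2.convexHull(max(cs,key=len))
    print(m['rect'],cv2.approxPolyDP(h,4,True)[:,0].tolist())
E
```

```text
9.025 [0.5984 0.2623 0.3352] [2.334  2.0999 0.0126] [ 0.8145 -0.1805 -0.3991] 0.08549573171753619
12 can_handle 0.93 [0.5931 0.2569]
12 can 0.84 [0.3972 0.1153]
12 can 0.57 [0.5975 0.2638]
12 scale 0.56 [0.577  0.0011]
12 display 0.62 [0.4982 0.0051]
12 far_left 0.86 [0.6586 0.0901]
13 can_handle 0.87 [ 0.3668 -0.0772]
13 can_handle 0.8 [0.3717 0.1002]
13 can_handle 0.7 [0.5916 0.2573]
13 can 0.68 [ 0.3242 -0.0106]
13 can 0.63 [0.3182 0.1366]
13 can 0.58 [0.5456 0.2788]
13 scale 0.85 [ 0.5709 -0.0009]
13 far_left 0.72 [0.6546 0.1039]
13 far_right 0.8 [ 0.6242 -0.1117]
14 can_handle 0.88 [ 0.3655 -0.0684]
14 can_handle 0.7 [0.3737 0.0968]
14 can_handle 0.69 [0.5804 0.2619]
14 can 0.9 [ 0.4486 -0.0425]
14 can 0.82 [0.4356 0.1018]
14 can 0.65 [0.6499 0.2522]
14 scale 0.96 [ 0.5751 -0.0074]
14 display 0.64 [0.4918 0.021 ]
14 far_left 0.7 [0.6504 0.0994]
14 far_left 0.62 [0.6156 0.2559]
14 far_left 0.51 [0.5105 0.0148]
14 far_right 0.61 [ 0.6292 -0.1154]
[241.3, 306.0, 139.7, 104.7] [[374, 312], [379, 339], [373, 406], [327, 412], [243, 407], [239, 367], [272, 309]]
[272.2, 237.9, 99.1, 69.1] [[368, 261], [367, 272], [306, 305], [272, 273], [272, 263], [333, 238]]
[263.1, 267.0, 90.9, 56.1] [[353, 277], [353, 292], [339, 324], [265, 310], [263, 297], [283, 267], [317, 265]]
```

The can stands at about (0.596, 0.261), which is the middle of the mat. I'll shut the fingers and go behind the left half of the scale's near face.

Request:
apply_moves(rows=[[-0.2, -0.1, 0, 0, 0, 0], [-0.42, -0.2, 0, 0, 0, 0], [-0.64, -0.31, 0, 0, 0, 0], [-0.807, -0.389, 0, 0, 0, 0], [-0.807, -0.389, 0.2, 0, 0, 0]], claw=0)

```text
clock: 10.85
tcp_pos: [0.4803, 0.068, 0.2836]
orientation: [2.337, 2.092, 0.012]
contact_force: [1.1, 1.0, -1.2]
grip_width: -0.0001
gripper_force: 0.0
```

Request:
apply_moves(rows=[[0, 0, 0.22, 0, 0, 0], [0, 0, 0.44, 0, 0, 0], [0, 0, 0.66, 0, 0, 0], [0, 0, 0.66, 0, 0, 0]])

```text
clock: 11.35
tcp_pos: [0.4757, 0.0703, 0.1124]
orientation: [-2.332, -2.099, 0.011]
contact_force: [0.0, 0.6, 0.2]
grip_width: 0.0001
gripper_force: 0.0
```

Request:
apply_moves(rows=[[0, 0, 0.2, 0, 0, 0], [0, 0, 0.33, 0, 0, 0], [0, 0, 0.35, 0, 0, 0]])

```text
clock: 11.72
tcp_pos: [0.4792, 0.0711, 0.0284]
orientation: [-2.335, -2.101, 0.001]
contact_force: [-0.6, 0.1, 0.2]
grip_width: -0.0002
gripper_force: 0.0
```

```bash
cat > look.py <<'E'
from h import *
np.set_printoptions(precision=4,suppress=True)
def look(names=('wrist','side','scene')):
  o=r.get_obs();print(o['clock'],o['tcp_pos'],o['orientation'],o['contact_force'])
  for n in names:
    f=r.grab_frame(n)
    for t,z in(('scale',0),('display',.005),('far_left',.02),('far_right',.02)):
      for l in r.landmark_of(f,t)[:1]: print(n,t,round(l['conf'],2),atz(f,l['point'],z)[:2])
  return f
E
python3 - <<'E'
from look import *
look(('side','scene')); f=look(('wrist',)); save(f,'w4.png')
E
```

```text
11.725 [0.4792 0.0711 0.0284] [-2.3351 -2.1014  0.0005] [-0.5787  0.0555  0.1947]
side scale 0.57 [ 0.5811 -0.0037]
side display 0.59 [0.5012 0.0131]
side far_left 0.97 [0.6482 0.0976]
side far_right 0.16 [0.5621 0.0158]
scene scale 0.67 [ 0.5876 -0.0024]
scene display 0.65 [0.4955 0.0124]
scene far_left 0.72 [0.649  0.0908]
scene far_right 0.86 [ 0.6328 -0.1197]
12.225 [0.479  0.0711 0.0284] [2.3349 2.1012 0.0014] [ 0.3449  0.2483 -0.3044]
wrist scale 0.63 [ 0.5772 -0.0014]
```

View pics/w4.png

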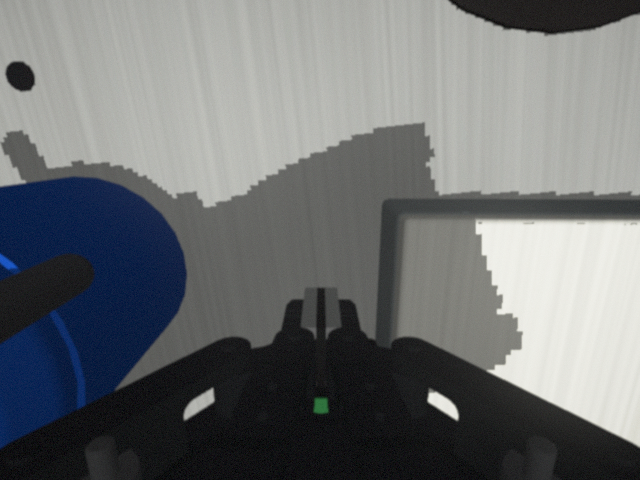

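The shut fingers at (320,300) are just short of the near face, whose edge is at column 383, left of the display. Now for the first creep.

Request:
apply_moves(rows=[[0, 0.03, 0, 0, 0, 0], [0, 0.055, 0, 0, 0, 0], [0, 0.08, 0, 0, 0, 0], [0, 0.1, 0, 0, 0, 0], [0, 0.12, 0, 0, 0, 0]])

```text
clock: 13.1
tcp_pos: [0.4979, 0.0697, 0.0265]
orientation: [-2.322, -2.096, 0.025]
contact_force: [-28.2, 8.8, 25.5]
grip_width: -0.0002
gripper_force: 15.0
```

```bash
python3 - <<'E'
from look import *
look()
E
```

```text
13.1 [0.4979 0.0697 0.0265] [-2.3219 -2.0962  0.0246] [-28.2185   8.8209  25.4557]
side scale 0.57 [ 0.5878 -0.0081]
side display 0.5 [0.5052 0.0124]
side far_left 0.86 [0.6711 0.0805]
side far_right 0.64 [ 0.621  -0.1142]
scene scale 0.93 [0.5877 0.0024]
scene display 0.44 [0.498  0.0111]
scene far_left 0.73 [0.6555 0.0871]
scene far_right 0.92 [ 0.6375 -0.1226]
```

The flare of the finger backs rides on the platform's edge and gives 25 N upward. I'll back off and turn 90° so that the flat finger sides do the pushing.

Request:
apply_moves(rows=[[0, -0.1, 0, 0, 0, 0], [0, -0.16, -0.05, 0, 0, 0], [0, -0.16, -0.25, 0, 0, 0.1], [0, -0.16, -0.3, 0, 0, 0.2], [0, -0.16, -0.3, 0, 0, 0.3]])

```text
clock: 14.48
tcp_pos: [0.4703, 0.0723, 0.1043]
orientation: [2.765, 1.491, 0.005]
contact_force: [-0.2, 0.0, -0.1]
grip_width: -0.0001
gripper_force: 0.0
```

Request:
apply_moves(rows=[[0, 0, 0, 0, 0, 0.11], [0, 0, 0, 0, 0, 0.22], [0, 0, 0, 0, 0, 0.33], [0, 0, 0, 0, 0, 0.44], [0, 0, 0, 0, 0, 0.55]])

```text
clock: 15.1
tcp_pos: [0.4693, 0.0721, 0.1029]
orientation: [3.135, 0.196, 0.001]
contact_force: [0.0, 0.7, 0.3]
grip_width: 0.0001
gripper_force: 0.0
```

Request:
apply_moves(rows=[[0, 0, 0, 0, 0, 0.1], [0, 0, 0, 0, 0, 0.15], [0, 0, 0, 0, 0, 0.15], [0, 0, 0, 0, 0, 0.15]])

```text
clock: 15.6
tcp_pos: [0.469, 0.0721, 0.1028]
orientation: [3.137, -0.163, 0.0]
contact_force: [0.7, 0.3, 0.1]
grip_width: 0.0002
gripper_force: 0.0
```

```bash
python3 - <<'E'
from look import *
f=look(('side','scene','wrist')); save(f,'w5.png');print(R.from_rotvec(r.get_obs()['orientation']).as_matrix())
E
```

```text
15.6 [0.469  0.0721 0.1028] [ 3.1374 -0.1628  0.0002] [0.7438 0.269  0.0547]
side scale 0.91 [ 0.5778 -0.0076]
side display 0.69 [0.5044 0.0097]
side far_left 0.66 [0.6625 0.0944]
side far_right 0.23 [0.8021 0.1445]
scene scale 0.56 [0.5917 0.0012]
scene display 0.72 [0.5057 0.0131]
scene far_left 0.97 [0.6607 0.0887]
scene far_right 0.59 [ 0.626  -0.1269]
wrist scale 0.68 [ 0.5815 -0.0035]
wrist display 0.84 [0.506  0.0085]
[[ 0.9945 -0.105   0.    ]
 [-0.105  -0.9945  0.    ]
 [ 0.     -0.     -1.    ]]
```

View pics/w5.png

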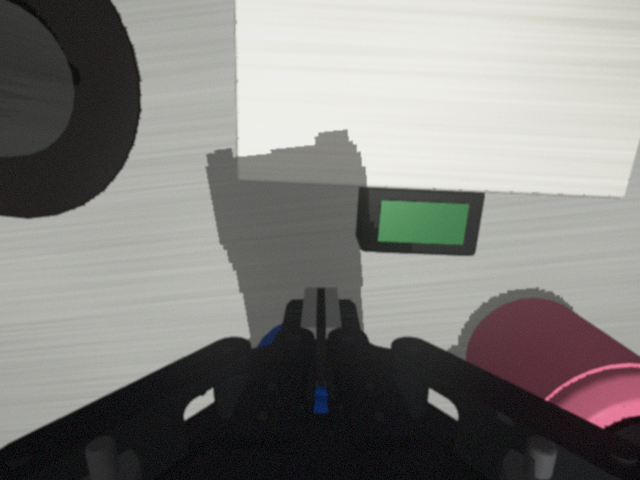

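The wrist view now looks forward. The platform's near edge runs from (238,180) to (625,196), the display is at (420,222) and the fingers at (320,300) are left of it. The scale is slewed only about 2.5° so far.

```bash
cat >> look.py <<'E'
T0=np.array([.709,0]);ex=np.array([.9945,-.105]);ey=np.array([.105,.9945])
def F(X): d=np.array(X)[:2]-T0; return np.array([d@ex,d@ey])*1000  # fence frame, mm
def plat(f):
  # platform quad in wrist view: bright, smooth region, back-projected to z=.05
  g=cv2.GaussianBlur(cv2.cvtColor(f['pixels'],cv2.COLOR_RGB2GRAY),(5,5),0)
  m=(g>205).astype(np.uint8); n,l,s,_=cv2.connectedComponentsWithStats(m); i=1+np.argmax(s[1:,4])
  h=cv2.convexHull(np.argwhere(l==i)[:,::-1].astype(np.int32)); q=cv2.approxPolyDP(h,6,True)[:,0]
  return [(k.tolist(),F(atz(f,k,.05)).round(1).tolist()) for k in q]
E
python3 - <<'E'
from look import *
f=r.grab_frame('wrist');g=cv2.cvtColor(f['pixels'],cv2.COLOR_RGB2GRAY);print(g[100,400],g[300,200],g[100,180])
for p in((238,180),(625,196)):print(F(atz(f,p,.05)))
print(F(r.get_obs()['tcp_pos']))
for q in plat(f):print(q)
E
```

```text
234 185 177
[-197.4507   90.6247]
[-206.1417 -118.0373]
[-246.4827   46.436 ]
([624, 192], [-204.0, -117.0])
([376, 185], [-200.2, 16.8])
([240, 155], [-184.5, 88.8])
([236, 0], [-113.3, 86.4])
([608, 0], [-113.5, -89.2])
([639, 16], [-120.2, -105.4])
([639, 139], [-176.5, -118.7])
```

Request:
apply_moves(rows=[[0.02, 0.2, 0, 0, 0, 0], [0.04, 0.4, 0, 0, 0, 0], [0.04, 0.51, 0.06, 0, 0, 0], [0.04, 0.51, 0.25, 0, 0, 0], [0.04, 0.51, 0.3, 0, 0, 0]])

```text
clock: 17.02
tcp_pos: [0.4636, -0.056, 0.026]
orientation: [3.137, -0.166, -0.006]
contact_force: [-0.7, 0.2, 0.7]
grip_width: 0.0004
gripper_force: 0.0
```

Request:
apply_moves(rows=[[0.04, 0, 0, 0, 0, 0], [0.08, 0, 0, 0, 0, 0], [0.11, 0, 0, 0, 0, 0], [0.14, 0, 0, 0, 0, 0], [0.16, 0, 0, 0, 0, 0]])

```text
clock: 17.65
tcp_pos: [0.4991, -0.0613, 0.0275]
orientation: [3.136, -0.167, -0.018]
contact_force: [-13.1, -3.7, 1.4]
grip_width: -0.0
gripper_force: 6.3
```

```bash
python3 - <<'E'
from look import *
f=look(('side','wrist'));print(F(r.get_obs()['tcp_pos']))
for q in plat(f):print(q)
E
```

```text
17.65 [ 0.4991 -0.0613  0.0275] [ 3.1364 -0.1674 -0.018 ] [-13.1304  -3.6731   1.3933]
side scale 0.62 [ 0.594  -0.0006]
side display 0.85 [0.5178 0.0135]
side far_left 0.67 [0.6749 0.0942]
side far_right 0.55 [ 0.6354 -0.1075]
wrist scale 0.6 [0.5925 0.0001]
[-199.9893  -82.6909]
([434, 0], [-91.9, -115.6])
([426, 199], [-149.7, -117.8])
([125, 310], [-190.1, -11.5])
([0, 315], [-192.0, 34.4])
([0, 0], [-91.7, 9.9])
```

A clean push: 13 N forward and almost no upward force. Next the left side.

Request:
apply_moves(rows=[[-0.1, 0, 0, 0, 0, 0], [-0.12, 0, -0.2, 0, 0, 0], [-0.12, -0.1, -0.28, 0, 0, 0], [-0.12, -0.32, -0.28, 0, 0, 0], [-0.12, -0.53, -0.26, 0, 0, 0]])

```text
clock: 18.77
tcp_pos: [0.4917, 0.0772, 0.0953]
orientation: [-3.135, 0.166, -0.008]
contact_force: [0.4, -0.1, -0.8]
grip_width: 0.0001
gripper_force: 0.0
```

Request:
apply_moves(rows=[[0, -0.01, 0.1, 0, 0, 0], [0, -0.01, 0.25, 0, 0, 0], [0.03, -0.01, 0.26, 0, 0, 0], [0.07, -0.01, 0.26, 0, 0, 0], [0.11, -0.01, 0.26, 0, 0, 0]])

```text
clock: 19.4
tcp_pos: [0.513, 0.0756, 0.0286]
orientation: [-3.136, 0.164, 0.015]
contact_force: [-21.8, 6.2, 14.4]
grip_width: -0.0002
gripper_force: 10.7
```

```bash
python3 - <<'E'
from look import *
f=look(('side','wrist'));print(F(r.get_obs()['tcp_pos']))
for q in plat(f):print(q)
E
```

```text
19.4 [0.513  0.0756 0.0286] [-3.1359  0.1638  0.0153] [-21.779    6.2161  14.4104]
side scale 0.87 [ 0.5955 -0.0144]
side display 0.62 [0.5197 0.0117]
side far_left 0.81 [0.6743 0.099 ]
side far_right 0.81 [ 0.6416 -0.1012]
wrist scale 0.56 [ 0.5939 -0.001 ]
[-202.1539   54.8064]
([639, 295], [-186.7, -60.3])
([416, 293], [-186.0, 20.4])
([214, 167], [-141.4, 89.8])
([197, 0], [-93.7, 90.9])
([639, 0], [-93.7, -37.8])
```

Request:
apply_moves(rows=[[0.025, 0, 0, 0, 0, 0], [0.05, 0, 0, 0, 0, 0], [0.07, 0, 0, 0, 0, 0], [0.08, 0, 0, 0, 0, 0]])

```text
clock: 20.4
tcp_pos: [0.533, 0.075, 0.0281]
orientation: [-3.135, 0.162, 0.013]
contact_force: [-13.5, 7.5, 4.1]
grip_width: 0.0002
gripper_force: 7.1
```

```bash
python3 - <<'E'
from look import *
f=look(('side','wrist'));print(F(r.get_obs()['tcp_pos']))
for q in plat(f):print(q)
E
```

```text
20.4 [0.533  0.075  0.0281] [-3.1349  0.1616  0.0131] [-13.4533   7.4532   4.1169]
side scale 0.73 [ 0.5993 -0.0006]
side display 0.93 [0.5404 0.0083]
side far_left 0.92 [0.7052 0.0814]
side far_right 0.85 [ 0.6443 -0.116 ]
wrist scale 0.72 [ 0.6066 -0.0082]
[-182.6847   56.1055]
([639, 323], [-178.1, -61.2])
([485, 313], [-174.2, -4.0])
([419, 292], [-166.0, 20.7])
([229, 166], [-121.6, 86.1])
([226, 0], [-74.4, 83.8])
([639, 2], [-74.8, -36.1])
```

Request:
apply_moves(rows=[[-0.1, 0, 0, 0, 0, 0], [-0.11, 0, -0.2, 0, 0, 0], [-0.12, 0.1, -0.27, 0, 0, 0], [-0.12, 0.32, -0.27, 0, 0, 0], [-0.12, 0.54, -0.26, 0, 0, 0]])

```text
clock: 21.52
tcp_pos: [0.4949, -0.0602, 0.0953]
orientation: [-3.137, 0.164, -0.008]
contact_force: [0.8, -0.6, 0.4]
grip_width: 0.0001
gripper_force: 0.0
```

Request:
apply_moves(rows=[[0, 0, 0.1, 0, 0, 0], [0, 0, 0.26, 0, 0, 0], [0, 0, 0.26, 0, 0, 0], [0.04, 0, 0.26, 0, 0, 0], [0.08, 0, 0.26, 0, 0, 0]])

```text
clock: 22.15
tcp_pos: [0.5104, -0.0608, 0.029]
orientation: [-3.136, 0.166, 0.009]
contact_force: [-20.7, 1.2, 12.8]
grip_width: 0.0002
gripper_force: 10.1
```

Request:
apply_moves(rows=[[0.025, 0, 0, 0, 0, 0], [0.05, 0, 0, 0, 0, 0], [0.07, 0, 0, 0, 0, 0], [0.08, 0, 0, 0, 0, 0]])

```text
clock: 22.65
tcp_pos: [0.5278, -0.0648, 0.0278]
orientation: [3.136, -0.168, -0.014]
contact_force: [-12.7, -4.2, 1.6]
grip_width: -0.0
gripper_force: 6.3
```

```bash
python3 - <<'E'
from look import *
f=look(('side','wrist'));print(F(r.get_obs()['tcp_pos']))
for q in plat(f):print(q)
E
```

```text
22.65 [ 0.5278 -0.0648  0.0278] [ 3.1358 -0.1682 -0.0141] [-12.7425  -4.2169   1.5612]
side scale 0.65 [ 0.6171 -0.0016]
side display 0.73 [ 0.6216 -0.0004]
side far_left 0.76 [0.7034 0.0906]
side far_right 0.62 [ 0.6787 -0.1176]
wrist scale 0.56 [ 0.6216 -0.0045]
[-172.9815  -83.402 ]
([436, 0], [-64.8, -117.0])
([425, 201], [-123.4, -118.3])
([125, 307], [-161.9, -12.3])
([0, 310], [-162.9, 33.3])
([0, 0], [-64.6, 9.1])
```

Request:
apply_moves(rows=[[-0.1, 0, 0, 0, 0, 0], [-0.11, 0, -0.2, 0, 0, 0], [-0.12, -0.1, -0.27, 0, 0, 0], [-0.12, -0.32, -0.27, 0, 0, 0], [-0.12, -0.54, -0.26, 0, 0, 0]])

```text
clock: 23.78
tcp_pos: [0.5192, 0.0763, 0.0954]
orientation: [-3.135, 0.167, -0.008]
contact_force: [0.1, 0.5, -0.7]
grip_width: 0.0
gripper_force: 0.0
```

Request:
apply_moves(rows=[[0, 0, 0.1, 0, 0, 0], [0, 0, 0.26, 0, 0, 0], [0, 0, 0.26, 0, 0, 0], [0.04, 0, 0.26, 0, 0, 0], [0.08, 0, 0.26, 0, 0, 0]])

```text
clock: 24.4
tcp_pos: [0.5392, 0.0724, 0.0298]
orientation: [-3.136, 0.166, -0.006]
contact_force: [0.3, 0.2, -1.0]
grip_width: -0.0005
gripper_force: 0.0
```

Request:
apply_moves(rows=[[0.02, 0, 0, 0, 0, 0], [0.04, 0, 0, 0, 0, 0], [0.05, 0, 0, 0, 0, 0], [0.06, 0, 0, 0, 0, 0]])

```text
clock: 24.9
tcp_pos: [0.5442, 0.0732, 0.0275]
orientation: [-3.135, 0.162, 0.024]
contact_force: [-20.5, 7.6, 15.9]
grip_width: 0.0002
gripper_force: 10.5
```

```bash
python3 - <<'E'
from look import *
f=look(('side','wrist'));print(F(r.get_obs()['tcp_pos']))
for q in plat(f):print(q)
save(f,'w6.png')
E
```

```text
24.9 [0.5442 0.0732 0.0275] [-3.1351  0.1618  0.0242] [-20.4968   7.5681  15.8608]
side scale 0.72 [0.6174 0.0055]
side display 0.78 [0.552 0.006]
side far_left 0.78 [0.7038 0.0977]
side far_right 0.64 [ 0.6592 -0.1128]
wrist scale 0.78 [ 0.6243 -0.0052]
wrist far_right 0.54 [0.6228 0.0025]
[-170.2703   55.7482]
([639, 307], [-158.8, -59.4])
([488, 306], [-158.5, -4.7])
([421, 295], [-154.3, 19.8])
([217, 157], [-106.2, 89.2])
([206, 0], [-62.2, 88.9])
([639, 0], [-62.1, -35.4])
```

View pics/w6.png

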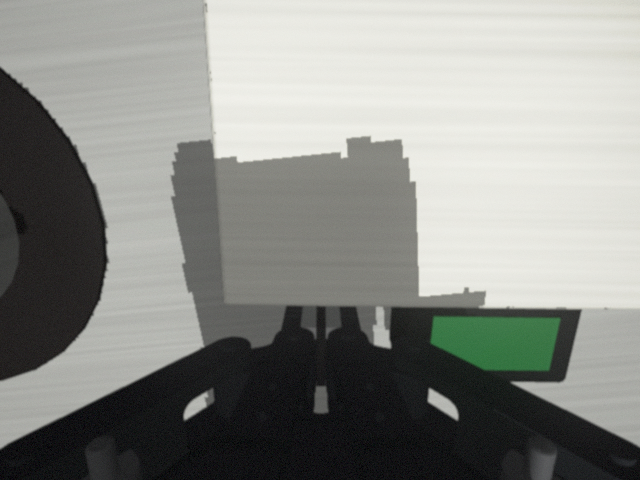

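The fingers are at the near face at (320,305), clear of the display at (495,345). The scale is square, about 8 mm short by my estimate. Small pushes from here.

Request:
apply_moves(rows=[[0.015, 0, 0, 0, 0, 0], [0.03, 0, 0, 0, 0, 0], [0.04, 0, 0, 0, 0, 0], [0.05, 0, 0, 0, 0, 0]])

```text
clock: 25.9
tcp_pos: [0.552, 0.073, 0.0268]
orientation: [-3.134, 0.16, 0.039]
contact_force: [-35.2, 10.1, 27.5]
grip_width: -0.0002
gripper_force: 18.3
```

```bash
python3 - <<'E'
from look import *
f=look(('side','wrist'));print(F(r.get_obs()['tcp_pos']))
for q in plat(f):print(q)
E
```

```text
25.9 [0.552  0.073  0.0268] [-3.1343  0.1602  0.0392] [-35.2496  10.0818  27.4934]
side scale 0.74 [ 0.6289 -0.0033]
side display 0.74 [ 0.6235 -0.0053]
side far_left 0.58 [0.7157 0.083 ]
side far_right 0.97 [ 0.6703 -0.1189]
wrist scale 0.83 [ 0.6281 -0.0076]
[-163.8568   55.9242]
([639, 318], [-155.9, -59.3])
([487, 312], [-153.7, -4.0])
([420, 293], [-146.3, 20.8])
([218, 146], [-96.1, 88.4])
([212, 0], [-56.3, 86.9])
([639, 0], [-56.0, -33.5])
```

The left far corner seems to have reached the fence, as the force is rising. Now the right side.

Request:
apply_moves(rows=[[-0.1, 0, 0, 0, 0, 0], [-0.14, 0, -0.2, 0, 0, 0], [-0.14, 0.1, -0.27, 0, 0, 0], [-0.14, 0.32, -0.27, 0, 0, 0], [-0.14, 0.54, -0.26, 0, 0, 0]])

```text
clock: 27.02
tcp_pos: [0.5161, -0.0636, 0.0941]
orientation: [3.137, -0.165, 0.005]
contact_force: [0.5, 0.2, 0.1]
grip_width: -0.0002
gripper_force: 0.0
```

Request:
apply_moves(rows=[[0, 0, 0.1, 0, 0, 0], [0, 0, 0.26, 0, 0, 0], [0, 0, 0.26, 0, 0, 0], [0.04, 0, 0.26, 0, 0, 0], [0.08, 0, 0.26, 0, 0, 0]])

```text
clock: 27.65
tcp_pos: [0.5329, -0.0636, 0.0288]
orientation: [-3.137, 0.166, 0.009]
contact_force: [-21.8, 0.4, 13.8]
grip_width: -0.0
gripper_force: 10.4
```

Request:
apply_moves(rows=[[0.02, 0, 0, 0, 0, 0], [0.035, 0, 0, 0, 0, 0], [0.045, 0, 0, 0, 0, 0], [0.055, 0, 0, 0, 0, 0]])

```text
clock: 28.15
tcp_pos: [0.5395, -0.0664, 0.0276]
orientation: [3.137, -0.169, -0.027]
contact_force: [-26.6, -0.8, 19.8]
grip_width: 0.0001
gripper_force: 13.6
```

```bash
python3 - <<'E'
from look import *
f=look(('side','wrist'));print(F(r.get_obs()['tcp_pos']))
for q in plat(f):print(q)
E
```

```text
28.15 [ 0.5395 -0.0664  0.0276] [ 3.1368 -0.1691 -0.0274] [-26.6491  -0.7526  19.7914]
side scale 0.59 [ 0.6304 -0.0086]
side display 0.79 [ 0.5655 -0.0048]
side far_left 0.97 [0.7153 0.0901]
side far_right 0.82 [ 0.6824 -0.1163]
wrist scale 0.73 [ 0.6329 -0.0068]
[-161.6042  -83.801 ]
([441, 0], [-53.7, -118.5])
([429, 172], [-102.2, -119.1])
([125, 305], [-149.3, -13.0])
([0, 306], [-149.5, 32.2])
([0, 0], [-53.3, 7.7])
```

Near edge now reads −149.4 mm all along, which is flush by my estimate. I'll rise and look down on the seam.

Request:
apply_moves(rows=[[-0.08, 0, 0, 0, 0, 0], [-0.08, 0, -0.22, 0, 0, 0], [-0.08, -0.1, -0.45, 0, 0, 0], [0.1, -0.2, -0.65, 0, 0, 0], [0.3, -0.28, -0.7, 0, 0, 0]])

```text
clock: 29.28
tcp_pos: [0.6327, -0.0024, 0.2085]
orientation: [-3.135, 0.164, -0.012]
contact_force: [0.9, -0.5, 0.1]
grip_width: -0.0002
gripper_force: 0.0
```

Request:
apply_moves(rows=[[0.1, 0, 0, 0, 0, 0], [0.1, 0, 0, 0, 0, 0]])

```text
clock: 29.52
tcp_pos: [0.6567, -0.0056, 0.2041]
orientation: [3.137, -0.164, 0.005]
contact_force: [-0.8, -0.8, -0.2]
grip_width: 0.0
gripper_force: 0.0
```

```bash
python3 - <<'E'
from look import *
f=look(('side','scene','wrist'));print(F(r.get_obs()['tcp_pos']));print(f['eye'])
for q in plat(f):print(q)
a=[proj(f,np.r_[T0+ex*x/1000+ey*y/1000,.05]) for x,y in((-60,110),(-60,-140),(40,110),(40,-140))];print(np.array(a))
v0,v1=0,330
c=f['pixels'][:300,:,::-1]; cv2.imwrite('pics/seam.png',cv2.resize(c,(800,375)))
E
```

```text
29.525 [ 0.6567 -0.0056  0.2041] [ 3.1367 -0.164   0.0052] [-0.8366 -0.8374 -0.2195]
side scale 0.84 [ 0.6313 -0.0098]
side display 0.77 [0.563  0.0062]
side far_left 0.21 [0.7957 0.1432]
side far_right 0.57 [ 0.694  -0.1167]
scene scale 0.72 [ 0.6427 -0.0046]
scene display 0.52 [ 0.5512 -0.0064]
scene far_left 0.98 [0.7132 0.0922]
scene far_right 0.58 [ 0.6692 -0.1238]
wrist far_left 0.67 [0.7189 0.0887]
wrist far_right 0.72 [ 0.6924 -0.1189]
[-53.6214 -11.4785]
[ 0.7221 -0.013   0.3459]
([454, 163], [-1.4, -117.6])
([440, 328], [-147.2, -119.2])
([363, 329], [-148.2, -49.7])
([338, 292], [-112.1, -26.6])
([350, 165], [-2.9, -34.8])
[[176.1249 234.5525]
 [473.8486 234.3589]
 [162.0805 107.9205]
 [488.5456 107.6293]]
```

View pics/seam.png

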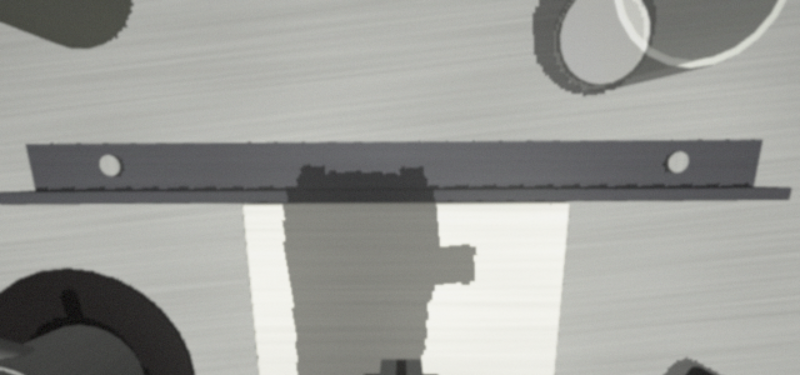

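The seam picture shows the platform's far edge, (243,204) to (570,202), on the fence's near edge, (0,204) to (790,198), with no visible gap. I'll check that by numbers.

```bash
python3 - <<'E'
from look import *
f=r.grab_frame('wrist');g=cv2.GaussianBlur(cv2.cvtColor(f['pixels'],cv2.COLOR_RGB2GRAY),(1,3),0).astype(int)
for u in(40,90,130,170,200,212,222,355,370,390,410,430,448,475,510,550,590):
    d=np.diff(g[145:175,u]); i=np.argmax(d)
    w=np.clip(d[max(0,i-2):i+3],0,None); v=145+.5+max(0,i-2)+(w*np.arange(len(w))).sum()/w.sum()
    on=200<u<452
    print(u,round(v,2),'scale' if on else 'fence',F(atz(f,(u,v),.05 if on else .04)))
E
```

```text
40 163.31 fence [ -1.6768 219.6561]
90 162.9 fence [ -1.3799 178.4246]
130 162.5 fence [ -1.0792 145.4503]
170 162.51 fence [ -1.1109 112.5346]
200 163.45 fence [-1.8835 87.9163]
212 163.4 scale [-1.3105 75.1053]
222 163.38 scale [-1.2983 67.1397]
355 162.62 scale [ -0.7828 -38.7562]
370 162.51 scale [ -0.7017 -50.6897]
390 162.53 scale [ -0.7311 -66.6045]
410 162.33 scale [ -0.5866 -82.5079]
430 162.25 scale [ -0.5318 -98.4133]
448 161.89 scale [  -0.2667 -112.7059]
475 161.15 fence [  -0.1903 -138.2581]
510 160.47 fence [   0.3348 -166.9392]
550 160.38 fence [   0.3791 -199.7748]
590 160.35 fence [   0.3874 -232.6113]
```

The far edge and the fence line agree within 0.3 mm, so the scale is flush. Back to the can now, turning the gripper back as it goes.

Request:
apply_moves(rows=[[0, 0, -0.24, 0, 0, -0.11], [0, 0, -0.48, 0, 0, -0.22], [-0.05, -0.18, -0.54, 0, 0, -0.33], [-0.12, -0.4, -0.54, 0, 0, -0.44], [-0.2, -0.6, -0.54, 0, 0, -0.5]], claw=1)

```text
clock: 30.95
tcp_pos: [0.6202, 0.1505, 0.3379]
orientation: [-2.959, -1.054, -0.002]
contact_force: [1.0, 0.4, -0.7]
grip_width: 0.085
gripper_force: 0.0
```

```bash
cat > go.py <<'E'
import sys
from h import *
def go(pos,rv):
  o=r.get_obs();M=R.from_rotvec(o['orientation']);d=M.inv().apply(np.array(pos)-o['tcp_pos'])/.25
  t=(M.inv()*R.from_rotvec(rv)).as_rotvec()/(np.pi/2);print(o['tcp_pos'].round(4),d.round(3),t.round(3))
E
python3 -c "
from go import *
go([.5966,.2614,.335],[2.335,2.101,0])"
```

```text
[0.6202 0.1505 0.3379] [ 0.207 -0.403  0.012] [-0.    -0.001 -0.497]
```

Request:
apply_moves(rows=[[0.06, -0.12, 0, 0, 0, -0.11], [0.13, -0.26, 0, 0, 0, -0.22], [0.207, -0.403, 0, 0, 0, -0.33], [0.207, -0.403, 0, 0, 0, -0.44], [0.207, -0.403, 0, 0, 0, -0.497]])

```text
clock: 31.58
tcp_pos: [0.5972, 0.2602, 0.3373]
orientation: [-2.335, -2.102, 0.0]
contact_force: [-0.4, -0.4, 1.0]
grip_width: 0.0854
gripper_force: 0.0
```

```bash
python3 -c "
from go import *
go([.5966,.2614,.151],[2.335,2.101,0])
f=r.grab_frame('wrist')
for l in r.landmark_of(f,'can_handle')[:2]:print(l['conf'],l['point'],atz(f,l['point'],.169))
print(proj(f,[.5966,.2614,.169]))"
```

```text
[0.5972 0.2602 0.3373] [ 0.005 -0.003  0.745] [-0. -0.  0.]
0.66 [315.1, 226.8] [0.59233479 0.25719513 0.169     ]
[319.41525261 221.64137218]
```

Request:
apply_moves(rows=[[0.005, -0.003, 0.22, 0, 0, 0], [0.005, -0.003, 0.44, 0, 0, 0], [0.005, -0.003, 0.62, 0, 0, 0], [0.005, -0.003, 0.72, 0, 0, 0], [0.005, -0.003, 0.74, 0, 0, 0]])

```text
clock: 32.3
tcp_pos: [0.5958, 0.2602, 0.1506]
orientation: [-2.342, -2.093, 0.006]
contact_force: [0.2, 0.1, 1.2]
grip_width: 0.0855
gripper_force: 0.0
```

Request:
apply_moves(rows=[[0, 0, 0, 0, 0, 0], [0, 0, 0, 0, 0, 0], [0, 0, 0, 0, 0, 0], [0, 0, 0, 0, 0, 0], [0, 0, 0, 0, 0, 0]], claw=0, newtons=70)

```text
clock: 32.92
tcp_pos: [0.5967, 0.2613, 0.1533]
orientation: [-2.34, -2.096, -0.001]
contact_force: [-2.2, -0.4, 5.5]
grip_width: 0.0094
gripper_force: 68.2
```

Request:
apply_moves(rows=[[0, 0, -0.1, 0, 0, 0], [0, 0, -0.25, 0, 0, 0], [0, 0, -0.4, 0, 0, 0], [-0.15, 0.04, -0.42, 0, 0, 0], [-0.35, 0.08, -0.42, 0, 0, 0]])

```text
clock: 33.55
tcp_pos: [0.6066, 0.1722, 0.2568]
orientation: [-2.336, -2.1, 0.001]
contact_force: [2.8, -0.8, -6.7]
grip_width: 0.01
gripper_force: 68.9
```

Request:
apply_moves(rows=[[-0.2, 0.05, 0, 0, 0, 0], [-0.4, 0.1, 0, 0, 0, 0], [-0.57, 0.14, 0, 0, 0, 0], [-0.68, 0.17, 0, 0, 0, 0], [-0.7, 0.172, 0.05, 0, 0, 0]])

```text
clock: 34.17
tcp_pos: [0.6305, -0.0109, 0.2443]
orientation: [2.344, 2.089, -0.002]
contact_force: [1.5, -0.9, -6.5]
grip_width: 0.0094
gripper_force: 69.0
```

```bash
python3 - <<'E'
from go import *
go([.6318,-.0069,.205],[2.335,2.101,0])
from look import *
for n in('side','scene'):
  f=r.grab_frame(n)
  for t in('scale','far_left','far_right'):
    for l in r.landmark_of(f,t)[:1]: print(n,t,round(l['conf'],2),F(atz(f,l['point'],0 if t=='scale' else .02)))
f=look(('wrist',))
for q in plat(f):print(q)
save(f,'w7.png')
E
```

```text
[ 0.6305 -0.0109  0.2443] [0.017 0.003 0.157] [-0.     0.001 -0.006]
side scale 0.74 [-70.9212 -12.8821]
side far_left 0.98 [-7.7899 89.2439]
scene scale 0.93 [-64.6045 -11.5681]
scene far_left 0.65 [-132.8151   -3.7477]
scene far_right 0.79 [  -8.1969 -124.6923]
34.575 [ 0.6308 -0.0056  0.2452] [-2.3381 -2.0981 -0.0009] [ 0.5909 -0.8186 -5.8276]
wrist display 0.66 [ 0.5556 -0.0008]
wrist far_left 0.66 [0.7187 0.09  ]
wrist far_right 0.97 [ 0.7002 -0.1247]
([448, 0], [27.8, 165.9])
([589, 9], [144.1, 159.1])
([621, 24], [172.8, 148.0])
([622, 84], [183.8, 102.0])
([586, 414], [218.5, -238.4])
([422, 333], [28.3, -136.9])
```

View pics/w7.png

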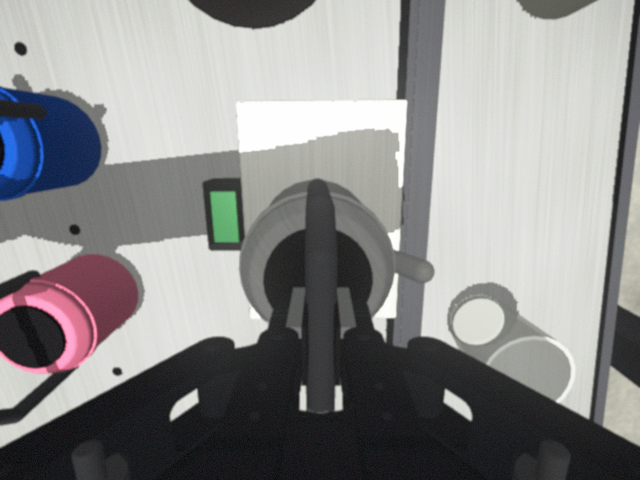

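The can hangs over the scale, which is still against the fence. The platform's corners are NL (237,101), FL (406,100), NR (250,318) and FR (393,319).

```bash
python3 - <<'E'
from go import *
f=r.grab_frame('wrist')
P=np.array([atz(f,p,.05) for p in((237,101),(406,100),(250,318),(393,319))]);print(P.round(4),P.mean(0).round(4))
go([.6318,-.0069,.205],[2.335,2.101,0])
E
```

```text
[[ 0.5701  0.1034  0.05  ]
 [ 0.7165  0.088   0.05  ]
 [ 0.5475 -0.1037  0.05  ]
 [ 0.6934 -0.1211  0.05  ]] [ 0.6319 -0.0083  0.05  ]
[ 0.6306 -0.0068  0.2451] [0.    0.005 0.161] [-0.    -0.    -0.003]
```

Centre confirmed at (0.632, −0.008), so I'll lower slowly. Contact is expected at TCP z ≈ 0.199.

Request:
apply_moves(rows=[[-0.003, 0.005, 0.06, 0, 0, 0], [-0.003, 0.005, 0.11, 0, 0, 0], [-0.003, 0.005, 0.14, 0, 0, 0], [-0.003, 0.005, 0.155, 0, 0, 0], [-0.003, 0.005, 0.16, 0, 0, 0]])

```text
clock: 35.5
tcp_pos: [0.6318, -0.0079, 0.2048]
orientation: [-2.34, -2.096, 0.0]
contact_force: [-0.6, -0.1, -5.6]
grip_width: 0.0098
gripper_force: 68.9
```

Request:
apply_moves(rows=[[0, 0, 0.006, 0, 0, 0], [0, 0, 0.012, 0, 0, 0], [0, 0, 0.016, 0, 0, 0], [0, 0, 0.018, 0, 0, 0], [0, 0, 0.018, 0, 0, 0]])

```text
clock: 36.12
tcp_pos: [0.6318, -0.0079, 0.2005]
orientation: [2.34, 2.096, 0.0]
contact_force: [-1.7, 0.2, -5.6]
grip_width: 0.0096
gripper_force: 68.9
```

Request:
apply_moves(rows=[[0, 0, 0.003, 0, 0, 0], [0, 0, 0.005, 0, 0, 0], [0, 0, 0.007, 0, 0, 0], [0, 0, 0.008, 0, 0, 0], [0, 0, 0.008, 0, 0, 0]])

```text
clock: 36.75
tcp_pos: [0.6322, -0.0077, 0.1994]
orientation: [2.34, 2.096, 0.002]
contact_force: [-3.4, 1.1, 3.6]
grip_width: 0.0095
gripper_force: 70.0
```

Standing. Open and rise straight up.

Request:
apply_moves(rows=[[0, 0, -0.002, 0, 0, 0], [0, 0, -0.002, 0, 0, 0], [0, 0, -0.002, 0, 0, 0], [0, 0, -0.002, 0, 0, 0], [0, 0, -0.002, 0, 0, 0]], claw=1)

```text
clock: 37.38
tcp_pos: [0.6318, -0.0079, 0.199]
orientation: [2.34, 2.096, 0.0]
contact_force: [-0.4, -0.5, 0.3]
grip_width: 0.0852
gripper_force: 0.0
```

Request:
apply_moves(rows=[[0, 0, -0.08, 0, 0, 0], [0, 0, -0.25, 0, 0, 0], [0, 0, -0.45, 0, 0, 0], [0, 0, -0.65, 0, 0, 0], [0, 0, -0.65, 0, 0, 0]])

```text
clock: 38.0
tcp_pos: [0.6339, -0.0081, 0.3666]
orientation: [2.337, 2.092, 0.011]
contact_force: [0.1, 0.7, -0.2]
grip_width: 0.0853
gripper_force: 0.0
```

```bash
python3 - <<'E'
from look import *
o=r.get_obs();print(o['clock'],o['tcp_pos'],o['grip_width'])
for n in('wrist','side','scene'):
  f=r.grab_frame(n)
  for t,z in(('can_handle',.215),('far_left',.02),('far_right',.02)):
    for l in r.landmark_of(f,t)[:3]: print(n,t,round(l['conf'],2),F(atz(f,l['point'],z)),atz(f,l['point'],z)[:2])
  for t in('lamp','wand','tape'):
    for l in r.landmark_of(f,t)[:1]: print(n,t,round(l['conf'],2),atz(f,l['point'],0)[:2])
  if n=='wrist':
    g=cv2.cvtColor(f['pixels'],cv2.COLOR_RGB2GRAY);print(proj(f,[.632,-.008,.152]))
    save(f,'w8.png')
E
```

```text
38.0 [ 0.6339 -0.0081  0.3666] 0.08533305497058813
wrist can_handle 0.86 [-293.4802  -82.7412] [ 0.4085 -0.0515]
wrist can_handle 0.85 [-309.5521   54.0778] [0.4068 0.0863]
wrist can_handle 0.59 [-77.8621 -18.4439] [ 0.6296 -0.0102]
wrist far_left 0.9 [-2.9962 90.7011] [0.7155 0.0905]
wrist far_right 0.59 [   0.5134 -125.0839] [ 0.6964 -0.1244]
wrist lamp 0.61 [ 0.5183 -0.2382]
wrist wand 0.45 [ 0.6296 -0.0238]
[316.3945 213.5626]
side can_handle 0.93 [-385.1329  -49.3621] [ 0.3208 -0.0087]
side can_handle 0.85 [-391.5149  106.6099] [0.3309 0.1471]
side can_handle 0.84 [-75.0467 -27.3638] [ 0.6315 -0.0193]
side far_left 0.95 [-2.3913 86.6293] [0.7157 0.0864]
side far_left 0.73 [-168.5504  262.1202] [0.5689 0.2784]
side lamp 0.71 [ 0.5232 -0.2392]
side wand 0.79 [ 0.5172 -0.4449]
side tape 0.75 [0.5195 0.4663]
scene can_handle 0.89 [-84.8717 -15.3257] [ 0.623  -0.0063]
scene can_handle 0.88 [-253.7621   73.8826] [0.4644 0.1001]
scene can_handle 0.8 [-258.3527  -83.0019] [ 0.4434 -0.0554]
scene far_left 0.85 [-11.0218  88.8497] [0.7074 0.0895]
scene far_right 0.81 [  -7.9897 -120.9835] [ 0.6884 -0.1195]
scene far_right 0.62 [-366.5372 -117.2495] [ 0.3322 -0.0781]
scene lamp 0.93 [ 0.5111 -0.2475]
scene wand 0.84 [ 0.5342 -0.459 ]
scene tape 0.86 [0.5235 0.47  ]
```

View pics/w8.png

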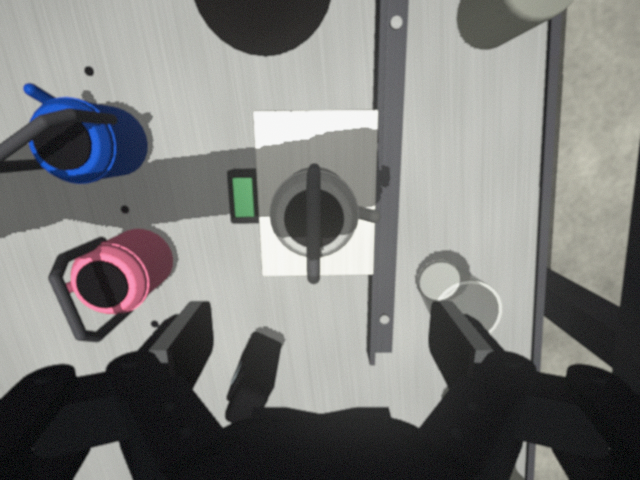

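The can stands upright in the middle of the platform at (314,212). The scale's far edge, at column 377, is on the fence along its whole length, and the bystanders haven't moved.

```bash
python3 -c "
from bench import r
print(r.hand_in())"
```

```text
the job is handed in; nothing more can be done
None
```

The job is handed in: the scale is flush against the fence (within about 0.3 mm by camera), the can stands upright mid-platform, and the lamp, wand and tape are where they were; it took about 38 s.

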